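Find the propeller among the tubs and case it

TASK

One of the three lidded white tubs holds the brass propeller: open them one by one from your left to your right, laying each lid flat on the bench and leaving it there, and once you have found the propeller leave any further tubs shut. Put the propeller flat, boss up, into the open blue-lined compartment of the wooden case, setting it down rather than dropping it, then slide the case's dark cover fully shut over it. Leave the other parts in their tubs and everything else on the bench where it is.

Things in the scene. Friction and masses are not known exactly. Their poses are not given: they have to be found in the camera images.
- rack: White board fixed to the bench, 130 x 410 x 12 mm, its long side along its own y, carrying three identical white round tubs in a row, centres 135 mm apart along y. Origin: centre of the board's underside; x points away from the robot, y to the robot's left. The bench in front of it (robot side) is clear for at least 160 mm from the board's edge, along the whole row of tubs (lids laid there straight in front of their tubs fit).
- tub_1 (a point): Centre of the inner floor of tub 1, the one at the robot's left (+y) end. The tub is 100 mm wide inside, 3 mm wall, 58 mm deep inside; its floor is 16 mm and its rim 74 mm above the bench.
- tub_2 (a point): Centre of the inner floor of tub 2, the middle one. The tub is 100 mm wide inside, 3 mm wall, 58 mm deep inside; its floor is 16 mm and its rim 74 mm above the bench.
- tub_3 (a point): Centre of the inner floor of tub 3, the one at the robot's right (-y) end. The tub is 100 mm wide inside, 3 mm wall, 58 mm deep inside; its floor is 16 mm and its rim 74 mm above the bench.
- lid_1: Green lid, loose, resting on the left tub (tub 1). Disc 114 mm across, 6 mm thick, over a 92 mm plug 5 mm deep that drops inside the rim; on top a round upright knob 24 mm across, from 11 to 41 mm above the origin. Origin: centre of the plug's flat underside, z up, so 5 mm below the tub's rim when on and on the bench when laid down. About 60 g; it just lifts off.
- lid_2: Green lid, loose, resting on the middle tub (tub 2). Disc 114 mm across, 6 mm thick, over a 92 mm plug 5 mm deep that drops inside the rim; on top a round upright knob 24 mm across, from 11 to 41 mm above the origin. Origin: centre of the plug's flat underside, z up, so 5 mm below the tub's rim when on and on the bench when laid down. About 60 g; it just lifts off.
- lid_3: Green lid, loose, resting on the right tub (tub 3). Disc 114 mm across, 6 mm thick, over a 92 mm plug 5 mm deep that drops inside the rim; on top a round upright knob 24 mm across, from 11 to 41 mm above the origin. Origin: centre of the plug's flat underside, z up, so 5 mm below the tub's rim when on and on the bench when laid down. About 60 g; it just lifts off.
- propeller: Brass model-boat propeller lying flat in one of the tubs, any of the three: 74 mm across, three round blades up to 17 mm above its underside, and an upright boss 18 mm across and 50 mm tall, the place to grip it (above the blades). Origin: centre of its underside, z along the boss, up. 105 to 210 g.
- wheel: Black and grey plastic wheel, 64 mm across with a 16 mm spindle, 44 mm tall, in another tub. Not wanted. Origin: centre of its underside.
- fin: Grey fin: a flat foot 66 x 30 mm with an upright plate 40 mm tall, in another tub. Not wanted. Origin: centre of its underside.
- case: Pale wooden case fixed to the bench, 280 x 130 mm, walls 74 mm high and 7 mm thick (near end wall 66 mm; thin lips on the side walls reach 77 mm). Origin: centre of its underside; x along its length, away from the robot. Its near half (x from -133 to -4 mm) is the blue-lined compartment, 129 x 116 mm, floor 6 mm up; the far half holds shafting and lies under the cover at the start.
- compartment (a point): Centre of the floor of the case's near, blue-lined compartment, 6 mm above the bench; axes as the case.
- cover (a joint): Dark flat wooden cover, 133 x 114 x 6 mm, sliding along the case's x in grooves, underside 67 mm above the bench. Value = distance in m from fully closed over the near compartment (0) to fully open over the far half (0.133); it starts 0.100 to 0.130 open, which leaves at least 96 mm of the compartment uncovered. About 2 N of friction, no spring, stays where left.
- cover_grip (a point): Grip point in the middle of the cover's pull, 91 mm above the bench: an upright block 16 mm thick along the case's x, 60 mm long across it, from 73 to 103 mm above the bench, at the centre of the cover; moves with the cover; axes as the case.
- blue_block: Blue plastic block, 70 x 50 x 45 mm, bystander. Origin: centre of its underside.
- tape_roll: Yellow ring, 90 mm across, 25 mm high, lying flat, bystander. Origin: centre of its underside.
- mug: Blue mug, 76 mm across, 90 mm high, bystander. Origin: centre of its underside.
- jar: Jar with a red cap, 70 mm across, 90 mm high, bystander. Origin: centre of its underside.
- brush: Brush lying flat, bystander. Origin: at its underside.
- marker: Black and white marker pen lying flat, 145 mm long, 16 mm thick, bystander. Origin: at its underside, near mid-length.
Not all that is in view belongs to the job. What is shaped like the lid_1 but orange, purple or red is not meant.

How it is judged:
On the way, in this order (a step that is already met when the one before it is completed fails the run):
1. the lid is off the tub that holds the propeller ((((horizontal distance between propeller and tub_1 below 0.05 m and height (world z) of propeller below 0.05 m) and horizontal distance between lid_1 and tub_1 above 0.08 m) or ((horizontal distance between propeller and tub_2 below 0.05 m and height (world z) of propeller below 0.05 m) and horizontal distance between lid_2 and tub_2 above 0.08 m) or ((horizontal distance between propeller and tub_3 below 0.05 m and height (world z) of propeller below 0.05 m) and horizontal distance between lid_3 and tub_3 above 0.08 m))), for 0.1 s.
2. the propeller lies flat in the case's compartment, the cover still open (x of propeller in the frame of case between -0.125 and -0.012 m and y of propeller in the frame of case between -0.05 and 0.05 m and z of propeller in the frame of case below 0.014 m and angle between propeller's own z axis and vertical below 0.2 rad and value of joint cover above 0.05 m), for 0.2 s.
3. the cover is shut over the propeller (x of propeller in the frame of case between -0.125 and -0.012 m and y of propeller in the frame of case between -0.05 and 0.05 m and z of propeller in the frame of case below 0.014 m and angle between propeller's own z axis and vertical below 0.2 rad and value of joint cover below 0.006 m), for 0.2 s.
At the end, for the whole second after the job is handed in: The propeller rests boss up (within 0.2 rad) on the floor of the near compartment, the cover is within 6 mm of fully shut, and each lid either lies flat on the bench (underside within 12 mm of it) or was never taken off its tub (within 20 mm of its start) (all of step 3 and linear speed of each of propeller, lid_1, lid_2, lid_3 below 0.02 m/s and (distance of lid_1 from where it was at the start of the episode below 0.02 m or (height (world z) of lid_1 below 0.012 m and angle between lid_1's own z axis and vertical below 0.15 rad)) and (distance of lid_2 from where it was at the start of the episode below 0.02 m or (height (world z) of lid_2 below 0.012 m and angle between lid_2's own z axis and vertical below 0.15 rad)) and (distance of lid_3 from where it was at the start of the episode below 0.02 m or (height (world z) of lid_3 below 0.012 m and angle between lid_3's own z axis and vertical below 0.15 rad))); the robot touches nothing.
It fails at once if tub 2 opened (its lid moved over 40 mm) before tub 1, or though the propeller was in tub 1 (distance of lid_2 from where it was at the start of the episode above 0.04 m and (distance of lid_1 from where it was at the start of the episode below 0.03 m or not (horizontal distance between any of wheel, fin and tub_1 below 0.05 m))).
It fails at once if tub 3 opened (its lid moved over 40 mm) before tub 2, or though the propeller was in tub 1 or 2 (distance of lid_3 from where it was at the start of the episode above 0.04 m and (distance of lid_2 from where it was at the start of the episode below 0.03 m or not (horizontal distance between any of wheel, fin and tub_1 below 0.05 m) or not (horizontal distance between any of wheel, fin and tub_2 below 0.05 m))).
It fails at once if the propeller dropped: falling free at over 0.8 m/s (a drop of more than about 30 mm) (linear speed of propeller above 0.8 m/s and contact force between the fingers and propeller below 0.05 N).
It fails at once if the wheel or the fin moved more than 60 mm (distance of any of wheel, fin from where it was at the start of the episode above 0.06 m).
It fails at once if a bystander moved more than 40 mm (distance of any of blue_block, tape_roll, mug, jar, brush, marker from where it was at the start of the episode above 0.04 m).
It also fails if it takes over 72 s, if anything falls off the work surface, if the arm or the gripper's body presses on something with over 40 N, if the wrist force passes 120 N, or if a joint passes its speed limit or range.

ROBOT

A 7-joint arm with a two-finger parallel gripper is mounted at the origin on the work surface. World frame = base frame: x ahead of the robot, y to its left, z up, the work surface at z = 0. Lengths are in m, angles in rad, forces in N, time in s.
With the tool pointing down it reaches from about 0.425 to 0.875 m from the base axis. Payload 4.7 kg.
Tool frame: the origin (TCP) lies midway between the tips of the shut fingers; the grasp point (between the pads) lies 19 mm behind it; x points along the fingers, y is the direction in which the jaws open and shut, and the axes are right-handed (so a half turn about x gives the same grasp; the last joint's range is limited). The gripper opens to 87 mm and grips with 3 to 60 N. Pads are 19 mm wide; open, the fingers measure 117 mm over their backs; the gripper's body (75 mm by 190 mm) begins 51 mm behind the grasp point.
Start: joints at [-1.208, 0.321, -0.07, 1.45, 0.023, 1.371, -0.057], TCP at [0.222, 0.611, 0.223] pointing down, gripper open.
Joint ranges: [-2.86, 2.86], [-0.3, 2.09], [-1.38, 1.24], [0.06, 2.45], [-1.56, 4.7], [0.09, 2.05], [-2.69, 2.69]. Speed limits (rad/s): [2.57, 2.57, 3.14, 3.14, 3.14, 3.14, 3.14].

INTERFACE

Orientations are given as a rotation vector (axis times angle).
In Python, from bench import ctrl gives the robot as it stands. The module is installed in compiled form; this text tells all that it offers.
- The arm moves only by the shell command python3 -m jog 'ROWS' [FORCE]. ROWS is JSON, a list of rows, each an object with "rot": the turn, a rotation vector about the tool's x, y, z in units of 5 degrees (1.0 is 5 degrees), a list of three; "travel": the shift along the tool's x, y, z in units of 0.3 m (1.0 is 0.3 m), a list of three; "jaw": the closure, from -1 (fully open) to 1 (shut), so that 0 is half open. In form: [{"rot": [ax, ay, az], "travel": [tx, ty, tz], "jaw": jaw}, ...]. A call has 1 to 8 rows; each row shifts and turns the commanded pose from where the row before left it, along the tool's axes as they then stand; what a row does not reach is not made up. A row lasts 1/10 s, in which the tool goes at most 50 mm and 8.59 degrees, less where a joint would pass 70% of its speed; a pose out of reach is approached as far as the arm can. A call with a number of a shift or a turn outside -1 to 1 is refused whole. A call with a gripper value outside its range is refused whole. The fingers move at their own pace and stop on an object; FORCE is the grip in N (left out, the last holds). Time passes only in rows, so rows that do not move let the fingers close. It gives the time, the measured TCP pose, the force and the opening at its end, in the units of the state.
- ctrl.get_state(): the state, without advancing time (a new reading comes with each control period).
- ctrl.get_image(name): name is "scene" or "top" or "wrist"; returns the picture (400x640x3 uint8, red, green, blue); there is no depth.
- ctrl.camera_model(name): a dict with "mtx" (3x3 intrinsics, pixels), "extrinsics" (4x4, takes a point from world to camera coordinates); the wrist camera has in their place "hand_eye" (4x4, takes a point from camera to tool coordinates, whose origin is the TCP and whose axes are the tool frame's). Camera axes: x right, y up, looking along -z (the intrinsics and any distortion apply to the point x, -y, -z); pixel columns grow to the right and rows downward; lengths in m; the calibration is good to about 2 mm. A picture is of the moment at which its call begins: read the wrist's pose just before it. camera_model takes no time and is no camera call.
- ctrl.close_job(): hands the job in, once; it reports no verdict.
The state is a dict: "time": time; "joint_positions": joint angles; "qd": joint speeds; "joint_torque": joint torques, N m; "position": TCP position; "tool_rot": TCP orientation; "ft_force": force on the tool from outside, world axes, zero at the start; "torque": the same for the moment, N m; "grip_width": opening from 0.0 (shut) to 1.0 (fully open).
Only numpy, scipy, OpenCV 4.12 (cv2) and the standard library are available. Lean on these libraries where they do the work, as an engineer would, in place of code of your own. Each camera call takes 0.05 s, during which the arm holds its last target.

## Working session

There is one attempt and no reset: what is moved stays moved. The work goes in short steps, Python scripts to look and compute and a shell command to move; the robot and the scene stay as the last step left them, time stands still between calls to the robot, and variables do not carry over. Pictures are saved under pics/ and viewed, and the job is handed in when it is done.

```bash
mkdir -p pics; ls
python3 - <<'E'
from bench import ctrl
import cv2,json
import numpy as np
np.set_printoptions(precision=4,suppress=True)
s=ctrl.get_state();print({k:np.round(v,4).tolist() for k,v in s.items()})
for n in ["scene","top","wrist"]:
    im=ctrl.get_image(n);cv2.imwrite(f"pics/{n}0.png",im[...,::-1])
    print(n,ctrl.camera_model(n))
E
```

```text
pics
{'time': 0.0, 'joint_positions': [-1.2079, 0.3219, -0.0701, 1.4517, 0.0226, 1.3708, -0.0569], 'qd': [0.0001, -0.0005, -0.0009, -0.0022, 0.0022, 0.0, 0.0007], 'joint_torque': [0.0004, -49.1284, -0.4036, -31.2527, -0.0638, 0.0438, 0.0002], 'position': [0.222, 0.6103, 0.2214], 'tool_rot': [0.2722, 1.5537, -0.2752], 'ft_force': [0.3887, 0.3175, 0.2375], 'torque': [-0.0105, -0.014, 0.0092], 'grip_width': 0.9986}
scene {'mtx': array([[364.2535,   0.    , 327.7189],
       [  0.    , 364.2535, 208.2869],
       [  0.    ,   0.    ,   1.    ]]), 'extrinsics': array([[ 0.681 ,  0.732 , -0.022 , -0.4005],
       [-0.4548,  0.4463,  0.7707,  0.1646],
       [ 0.5739, -0.5148,  0.6368, -1.6004],
       [ 0.    ,  0.    ,  0.    ,  1.    ]])}
top {'mtx': array([[384.8237,   0.    , 317.8801],
       [  0.    , 384.8237, 199.2524],
       [  0.    ,   0.    ,   1.    ]]), 'extrinsics': array([[-0.0079, -1.    ,  0.0019,  0.0513],
       [ 0.9892, -0.0075,  0.1466, -0.5594],
       [-0.1466,  0.003 ,  0.9892, -1.4595],
       [ 0.    ,  0.    ,  0.    ,  1.    ]])}
wrist {'mtx': array([[351.4768,   0.    , 322.8316],
       [  0.    , 351.4768, 198.4943],
       [  0.    ,   0.    ,   1.    ]]), 'hand_eye': array([[ 0.001 ,  0.2759, -0.9612, -0.1619],
       [ 1.    , -0.0009,  0.0008,  0.0006],
       [-0.0006, -0.9612, -0.2759, -0.0757],
       [ 0.    ,  0.    ,  0.    ,  1.    ]])}
```

View pics/scene0.png

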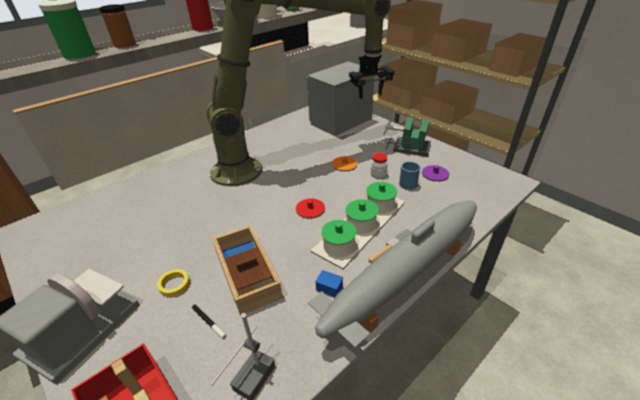

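View pics/top0.png

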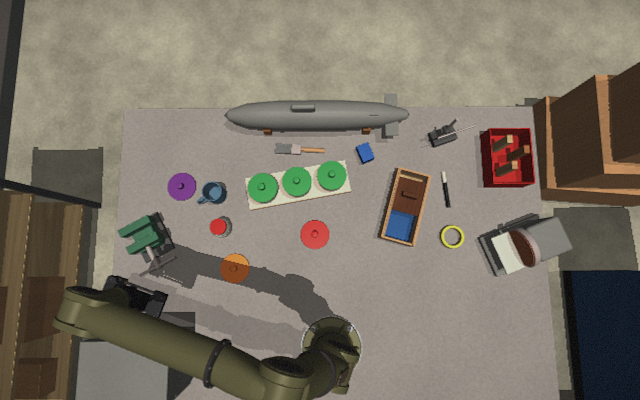

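View pics/wrist0.png

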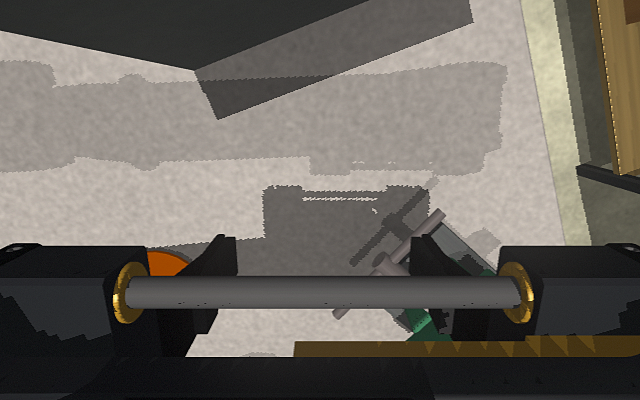

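```bash
cat > h.py <<'E'
from bench import ctrl
import cv2,numpy as np
from scipy.spatial.transform import Rotation as R
np.set_printoptions(precision=4,suppress=True)
def T_tool(s=None):
    s=s or ctrl.get_state();T=np.eye(4);T[:3,:3]=R.from_rotvec(s["tool_rot"]).as_matrix();T[:3,3]=s["position"];return T
def cam(name,T=None):
    m=ctrl.camera_model(name);K=m["mtx"]
    E=m["extrinsics"] if name!="wrist" else np.linalg.inv((T_tool() if T is None else T)@m["hand_eye"])
    return K,E
def ray(name,uv,T=None):
    K,E=cam(name,T);d=np.linalg.inv(K)@[uv[0],uv[1],1];d=np.array([d[0],-d[1],-d[2]])
    C=np.linalg.inv(E);d=C[:3,:3]@d;return C[:3,3],d/np.linalg.norm(d)
def onz(name,uv,z,T=None):
    o,d=ray(name,uv,T);return o+d*(z-o[2])/d[2]
def tri(*rays):
    A=np.zeros((3,3));b=np.zeros(3)
    for o,d in rays:
        P=np.eye(3)-np.outer(d,d);A+=P;b+=P@o
    p=np.linalg.solve(A,b);return p,[np.linalg.norm((np.eye(3)-np.outer(d,d))@(p-o)) for o,d in rays]
def proj(name,p,T=None):
    K,E=cam(name,T);c=E[:3,:3]@np.asarray(p)+E[:3,3];c=np.array([c[0],-c[1],-c[2]]);q=K@c;return q[:2]/q[2]
def crop(src,dst,x0,y0,w,h,k):
    im=cv2.imread(src)[y0:y0+h,x0:x0+w];cv2.imwrite(dst,cv2.resize(im,None,fx=k,fy=k,interpolation=cv2.INTER_CUBIC))
def snap(name,path):
    s=ctrl.get_state();im=ctrl.get_image(name);cv2.imwrite(path,im[...,::-1]);return T_tool(s)
def plan(target,rot=None):
    # delta in tool axes, units of 0.3 m
    T=T_tool();d=T[:3,:3].T@(np.asarray(target)-T[:3,3]);print("travel units",d/0.3,"mm",d*1000)
E
python3 - <<'E'
from h import *
crop("pics/top0.png","pics/t1.png",230,140,210,120,3.8)
crop("pics/scene0.png","pics/s1.png",200,160,220,150,3.6)
T=T_tool();print(T)
from h import cam
E
```

```text
[[-0.0005  0.3417  0.9398  0.222 ]
 [-0.0014  0.9398 -0.3417  0.6105]
 [-1.     -0.0015  0.0001  0.2217]
 [ 0.      0.      0.      1.    ]]
```

View pics/t1.png

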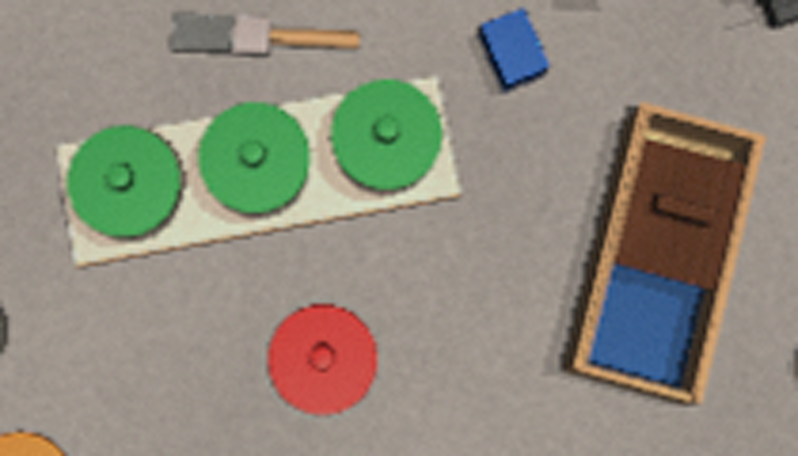

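View pics/s1.png

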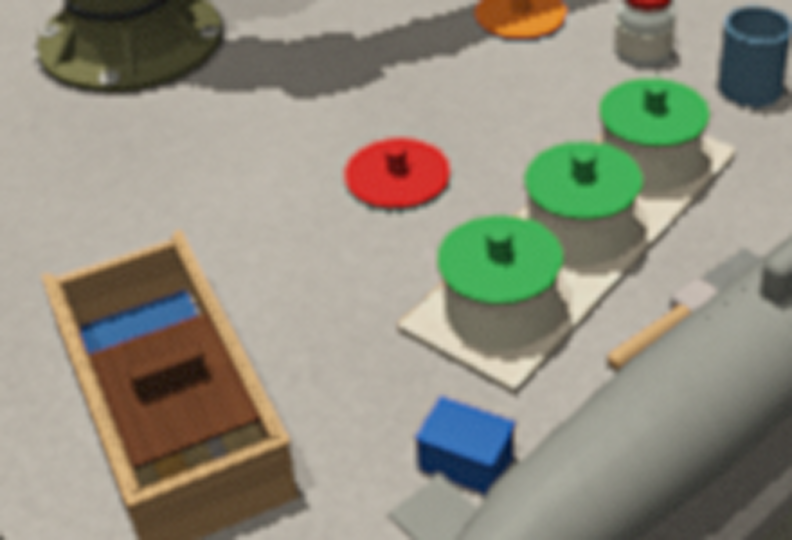

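The top crop shows the lid knobs at (121,172), (253,149) and (388,125), with the case to their right. In the scene crop the knob tops are at (655,92), (584,160) and (499,238).

Run:
```python
from h import *
t=lambda u,v:(u/3.8+230-.4,v/3.8+140-.4)
s=lambda u,v:(u/3.6+200-.4,v/3.6+160-.4)
for n,a,b in [("k1",(121,172),(655,92)),("k2",(253,149),(584,160)),("k3",(388,125),(499,238)),
  ("d1",(124,182),(654,114)),("d2",(254,159),(584,182)),("d3",(386,135),(500,262)),
  ("boardcorner nl",(77,265),None),("board nr",(461,197),(400,325)),("board fr",(437,78),(517,389)),("board fl",(60,147),(735,152)),
  ("caseNL",(572,369),(180,236)),("caseNR",(698,401),(48,280)),("caseFL",(640,104),(290,440)),("caseFR",(763,136),(135,500)),("pull",(685,203),(172,366))]:
    if b is None: print(n,onz("top",t(*a),.012));continue
    p,e=tri(ray("top",t(*a)),ray("scene",s(*b)));print(n,p,np.round(e,4))
```

```text
k1 [0.605  0.2568 0.104 ] [0.0023 0.0023]
k2 [0.628  0.127  0.1026] [0.0017 0.0017]
k3 [ 0.6511 -0.0073  0.1034] [0.0019 0.0019]
d1 [0.6019 0.2596 0.0728] [0.0005 0.0005]
d2 [0.6251 0.129  0.0722] [0.0002 0.0002]
d3 [ 0.6486 -0.0055  0.0712] [0.0006 0.0006]
boardcorner nl [0.5258 0.3165 0.012 ]
board nr [ 0.5957 -0.085   0.0078] [0.0007 0.0007]
board fr [ 0.7249 -0.0618  0.007 ] [0.0011 0.0011]
board fl [0.6524 0.3377 0.0078] [0.0004 0.0004]
caseNL [ 0.4102 -0.1892  0.0645] [0.0019 0.0019]
caseNR [ 0.3785 -0.3109  0.0675] [0. 0.]
caseFL [ 0.6789 -0.2649  0.0709] [0.0008 0.0008]
caseFR [ 0.6448 -0.3862  0.0742] [0.0008 0.0008]
pull [ 0.5721 -0.2994  0.0983] [0.0005 0.0005]
```

```bash
python3 -m jog '[{"rot":[0,0,0],"travel":[0,-0.055,0.133],"jaw":-1},{"rot":[0,0,0],"travel":[0,-0.055,0.133],"jaw":-1},{"rot":[0,0,0],"travel":[0,-0.055,0.133],"jaw":-1},{"rot":[0,0,0],"travel":[0,-0.055,0.133],"jaw":-1},{"rot":[0,0,0],"travel":[0,-0.055,0.133],"jaw":-1},{"rot":[0,0,0],"travel":[0,-0.055,0.133],"jaw":-1},{"rot":[0,0,0],"travel":[0,-0.055,0.133],"jaw":-1},{"rot":[0,0,0],"travel":[0,-0.055,0.133],"jaw":-1}]' 20
python3 - <<'E'
from h import *
T=snap("wrist","pics/w1.png");print(T)
np.save("T1.npy",T)
plan([.603,.259,.2])
E
```

```text
time: 0.95
position: [0.478, 0.3763, 0.2224]
tool_rot: [0.274, 1.554, -0.274]
ft_force: [-0.3, 0.4, 0.2]
grip_width: 0.997
[[-0.0002  0.3417  0.9398  0.478 ]
 [-0.      0.9398 -0.3417  0.3763]
 [-1.     -0.0001 -0.0002  0.2224]
 [ 0.      0.      0.      1.    ]]
travel units [ 0.0786 -0.2018  0.4942] mm [ 23.572  -60.5361 148.2734]
```

View pics/w1.png

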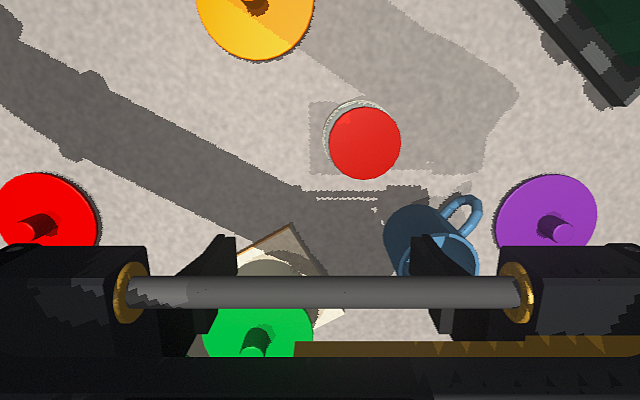

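The wrist view shows lid 1 (green) partly visible at (258,335), the jar at (365,140) and the mug at (430,235), so the way is clear. Next I move over the lid 1 knob.

```bash
python3 -m jog '[{"rot":[0,0,0],"travel":[0.02,-0.051,0.1235],"jaw":-1},{"rot":[0,0,0],"travel":[0.02,-0.051,0.1235],"jaw":-1},{"rot":[0,0,0],"travel":[0.02,-0.051,0.1235],"jaw":-1},{"rot":[0,0,0],"travel":[0.02,-0.051,0.1235],"jaw":-1},{"rot":[0,0,0],"travel":[0,0,0],"jaw":-1},{"rot":[0,0,0],"travel":[0,0,0],"jaw":-1}]'
python3 - <<'E'
from h import *
T=snap("wrist","pics/w2.png");print(T)
for p in ([.603,.2585,.110],[.627,.1275,.11],[.651,-.006,.11]): print(proj("wrist",p,T))
plan([.6035,.2585,.085])
E
```

```text
time: 1.6
position: [0.5957, 0.2683, 0.1978]
tool_rot: [0.275, 1.554, -0.277]
ft_force: [-0.5, 0.5, 0.3]
grip_width: 1.004
[[-0.0012  0.3444  0.9388  0.5957]
 [-0.0006  0.9388 -0.3444  0.2683]
 [-1.     -0.001  -0.0009  0.1978]
 [ 0.      0.      0.      1.    ]]
[313.4931 216.8557]
[171.3498 296.385 ]
[ 44.4323 366.8159]
travel units [ 0.377  -0.0268  0.041 ] mm [113.1094  -8.03    12.3013]
```

View pics/w2.png

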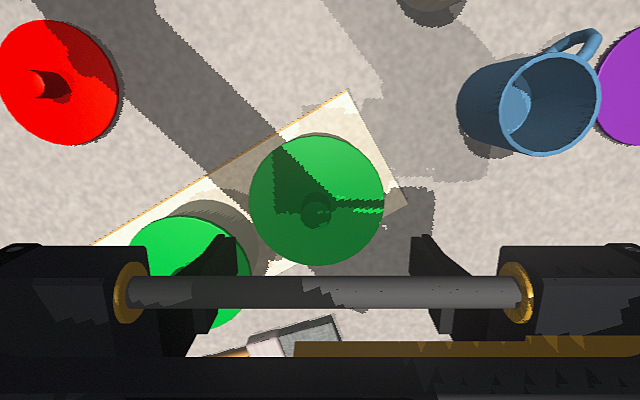

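Run:
```python
from h import *
crop("pics/w2.png","pics/w2c.png",240,125,150,150,4)
```

```text
(no output)
```

View pics/w2c.png

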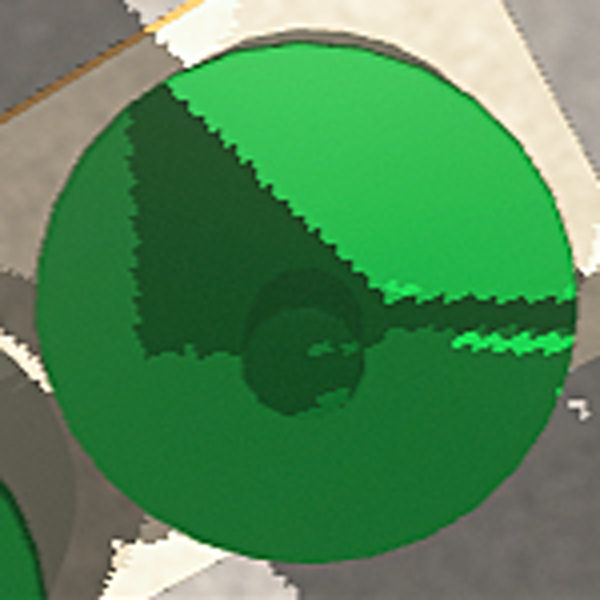

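The crop puts the knob top at (303,362), i.e. pixel (315.6,215.4). Prediction was (313.5,216.9), so they agree to about 2 px.

Run:
```python
from h import *
T=T_tool();
print(onz("wrist",(315.6,215.4),.11), tri(ray("wrist",(315.6,215.4)),ray("top",(121/3.8+229.6,172/3.8+139.6))))
plan([*onz("wrist",(315.6,215.4),.11)[:2],.085])
```

```text
[0.6017 0.2623 0.11  ] (array([0.6083, 0.2601, 0.0913]), [np.float64(0.0008176942514904317), np.float64(0.000817694251490154)])
travel units [ 0.377  -0.0168  0.031 ] mm [113.1132  -5.0502   9.3035]
```

```bash
python3 -m jog '[{"rot":[0,0,0],"travel":[0.12,-0.018,0.032],"jaw":-1},{"rot":[0,0,0],"travel":[0.12,0,0],"jaw":-1},{"rot":[0,0,0],"travel":[0.1,0,0],"jaw":-1},{"rot":[0,0,0],"travel":[0.033,0,0],"jaw":-1},{"rot":[0,0,0],"travel":[0,0,0],"jaw":0.5},{"rot":[0,0,0],"travel":[0,0,0],"jaw":1},{"rot":[0,0,0],"travel":[0,0,0],"jaw":1},{"rot":[0,0,0],"travel":[0,0,0],"jaw":1}]' 20
```

```text
time: 2.45
position: [0.6036, 0.2619, 0.0887]
tool_rot: [0.275, 1.551, -0.272]
ft_force: [-1.1, 0.8, -0.1]
grip_width: 0.72
```

```bash
python3 -m jog '[{"rot":[0,0,0],"travel":[0,0,0],"jaw":1},{"rot":[0,0,0],"travel":[0,0,0],"jaw":1},{"rot":[0,0,0],"travel":[0,0,0],"jaw":1},{"rot":[0,0,0],"travel":[0,0,0],"jaw":1},{"rot":[0,0,0],"travel":[0,0,0],"jaw":1},{"rot":[0,0,0],"travel":[0,0,0],"jaw":1}]'
```

```text
time: 3.05
position: [0.6026, 0.2611, 0.0867]
tool_rot: [0.274, 1.553, -0.274]
ft_force: [-0.1, 0.2, 0.2]
grip_width: 0.268
```

```bash
python3 -m jog '[{"rot":[0,0,0],"travel":[0,0,0],"jaw":1},{"rot":[0,0,0],"travel":[-0.05,0,0],"jaw":1},{"rot":[0,0,0],"travel":[-0.1,0,0],"jaw":1},{"rot":[0,0,0],"travel":[-0.05,0,0],"jaw":1},{"rot":[0,0,0],"travel":[0,0,0],"jaw":1}]'
python3 - <<'E'
from h import *
T=snap("wrist","pics/w3.png");snap("scene","pics/s3.png")
t=lambda u,v:(u/3.8+230-.4,v/3.8+140-.4)
print("red",onz("top",t(323,359),.011), "orange",onz("top",(235,268),.011))
plan([.464,.238,.06])
crop("pics/s3.png","pics/s3c.png",300,110,160,120,4)
E
```

```text
time: 3.55
position: [0.6047, 0.2621, 0.1506]
tool_rot: [0.277, 1.548, -0.27]
ft_force: [-0.6, 0.8, -0.6]
grip_width: 0.272
red [0.4261 0.0608 0.011 ] orange [0.2974 0.3701 0.011 ]
travel units [ 0.2891 -0.2309 -0.4076] mm [  86.716   -69.2628 -122.2895]
```

View pics/w3.png

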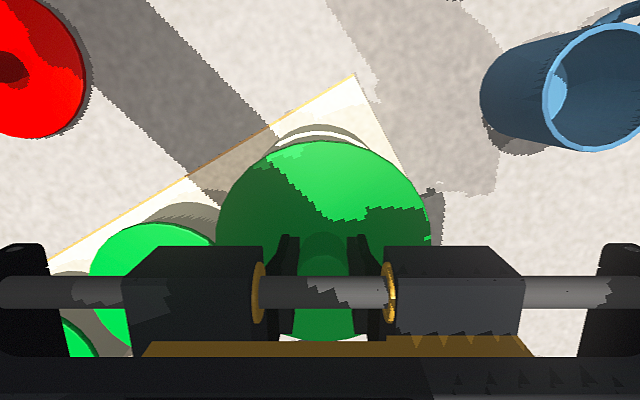

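View pics/s3c.png

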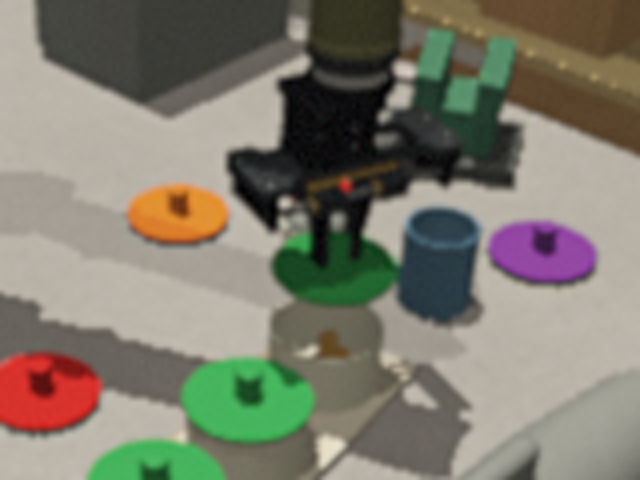

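The lid is off and held. In the scene crop a brass-coloured tip shows inside tub 1 at (333,345). I'll lay the lid down and then look properly.

```bash
python3 -m jog '[{"rot":[0,0,0],"travel":[0,-0.058,-0.102],"jaw":1},{"rot":[0,0,0],"travel":[0,-0.058,-0.102],"jaw":1},{"rot":[0,0,0],"travel":[0,-0.058,-0.102],"jaw":1},{"rot":[0,0,0],"travel":[0,-0.058,-0.102],"jaw":1},{"rot":[0,0,0],"travel":[0.12,0,0],"jaw":1},{"rot":[0,0,0],"travel":[0.12,0,0],"jaw":1},{"rot":[0,0,0],"travel":[0.1,0,0],"jaw":1},{"rot":[0,0,0],"travel":[0,0,0],"jaw":1}]'
python3 - <<'E'
from h import *
plan([.464,.238,.018])
E
```

```text
time: 4.45
position: [0.4592, 0.2351, 0.0395]
tool_rot: [0.268, 1.562, -0.28]
ft_force: [-0.3, -0.3, 0.1]
grip_width: 0.27
travel units [0.0714 0.0151 0.0122] mm [21.4272  4.5249  3.6548]
```

```bash
python3 -m jog '[{"rot":[0,0,0],"travel":[0.035,0,0],"jaw":1},{"rot":[0,0,0],"travel":[0.025,0,0],"jaw":1},{"rot":[0,0,0],"travel":[0.007,0,0],"jaw":1},{"rot":[0,0,0],"travel":[0,0,0],"jaw":1}]'
```

```text
time: 4.85
position: [0.4641, 0.2378, 0.0249]
tool_rot: [0.274, 1.553, -0.273]
ft_force: [0.6, 0.3, 0.3]
grip_width: 0.263
```

```bash
python3 -m jog '[{"rot":[0,0,0],"travel":[0.01,0,0],"jaw":1},{"rot":[0,0,0],"travel":[0,0,0],"jaw":1},{"rot":[0,0,0],"travel":[0,0,0],"jaw":1}]'
```

```text
time: 5.15
position: [0.464, 0.2377, 0.0218]
tool_rot: [0.274, 1.553, -0.273]
ft_force: [-0.7, -0.2, -0.1]
grip_width: 0.271
```

```bash
python3 -m jog '[{"rot":[0,0,0],"travel":[0.007,0,0],"jaw":1},{"rot":[0,0,0],"travel":[0,0,0],"jaw":1},{"rot":[0,0,0],"travel":[0.006,0,0],"jaw":1},{"rot":[0,0,0],"travel":[0,0,0],"jaw":1}]'
```

```text
time: 5.55
position: [0.4639, 0.2377, 0.0176]
tool_rot: [0.274, 1.553, -0.274]
ft_force: [0.4, -0.2, -1.2]
grip_width: 0.271
```

```bash
python3 -m jog '[{"rot":[0,0,0],"travel":[0,0,0],"jaw":0},{"rot":[0,0,0],"travel":[0,0,0],"jaw":0},{"rot":[0,0,0],"travel":[0,0,0],"jaw":0},{"rot":[0,0,0],"travel":[-0.03,0,0],"jaw":0},{"rot":[0,0,0],"travel":[-0.12,0,0],"jaw":0},{"rot":[0,0,0],"travel":[-0.15,0,0],"jaw":0},{"rot":[0,0,0],"travel":[-0.15,0,0],"jaw":0},{"rot":[0,0,0],"travel":[-0.15,0,0],"jaw":0}]'
python3 - <<'E'
from h import *
plan([.635,.25,.23])
E
```

```text
time: 6.35
position: [0.4636, 0.2374, 0.2003]
tool_rot: [0.274, 1.553, -0.273]
ft_force: [0.7, 0.7, 0.1]
grip_width: 0.497
travel units [-0.0986  0.2349  0.5226] mm [-29.5732  70.4717 156.787 ]
```

```bash
python3 -m jog '[{"rot":[0,0,0],"travel":[-0.025,0.058,0.13],"jaw":0},{"rot":[0,0,0],"travel":[-0.025,0.058,0.13],"jaw":0},{"rot":[0,0,0],"travel":[-0.025,0.058,0.13],"jaw":0},{"rot":[0,0,0],"travel":[-0.025,0.058,0.13],"jaw":0},{"rot":[0,0,0],"travel":[0,0,0],"jaw":0},{"rot":[0,0,0],"travel":[0,0,0],"jaw":0},{"rot":[0,0,0],"travel":[0,0,0],"jaw":0}]'
python3 - <<'E'
from h import *
T=snap("wrist","pics/w4.png");np.save("T4.npy",T);print(T)
E
```

```text
time: 7.05
position: [0.6331, 0.2499, 0.2279]
tool_rot: [0.274, 1.554, -0.273]
ft_force: [-0.7, 0.4, -1.1]
grip_width: 0.499
[[-0.0009  0.3413  0.94    0.6331]
 [ 0.0004  0.94   -0.3413  0.2499]
 [-1.      0.0001 -0.0009  0.2279]
 [ 0.      0.      0.      1.    ]]
```

View pics/w4.png

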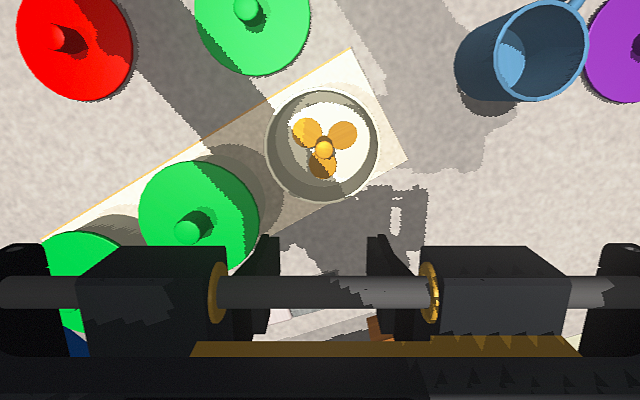

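The propeller is in tub 1, with its boss at about (324,149), and lid 1 lies flat at (253,35). I'll enlarge to measure.

Run:
```python
from h import *
crop("pics/w4.png","pics/w4c.png",260,80,130,130,4.6)
```

```text
(no output)
```

View pics/w4c.png

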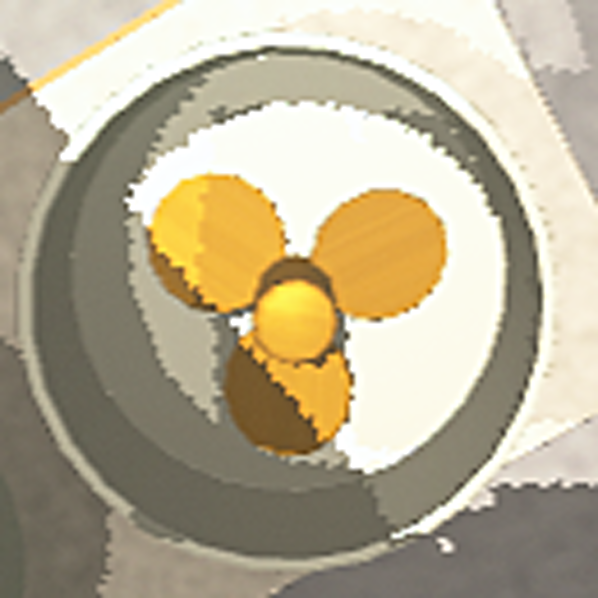

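Run:
```python
from h import *
T=np.load("T4.npy");p=onz("wrist",(324.0,149.2),.066,T);print(p,"tub rim ctr",onz("wrist",(287/4.6+259.9,303/4.6+79.9),.074,T))
plan([*p[:2],.16])
```

```text
[0.6052 0.2615 0.066 ] tub rim ctr [0.6007 0.2615 0.074 ]
travel units [ 0.2274  0.0042 -0.0997] mm [ 68.2258   1.2467 -29.9078]
```

```bash
python3 -m jog '[{"rot":[0,0,0],"travel":[0.114,0.002,-0.05],"jaw":0},{"rot":[0,0,0],"travel":[0.114,0.002,-0.05],"jaw":0},{"rot":[0,0,0],"travel":[0,0,0],"jaw":0},{"rot":[0,0,0],"travel":[0,0,0],"jaw":0},{"rot":[0,0,0],"travel":[0,0,0],"jaw":0}]'
python3 - <<'E'
from h import *
T=snap("wrist","pics/w5.png");np.save("T5.npy",T);print(T,proj("wrist",[.6052,.2615,.066],T))
crop("pics/w5.png","pics/w5c.png",250,130,150,130,4.6)
E
```

```text
time: 7.6
position: [0.6082, 0.2611, 0.1623]
tool_rot: [0.276, 1.549, -0.272]
ft_force: [0.0, -0.4, 1.3]
grip_width: 0.501
[[ 0.0044  0.3422  0.9396  0.6082]
 [ 0.0017  0.9396 -0.3422  0.2611]
 [-1.      0.0031  0.0036  0.1623]
 [ 0.      0.      0.      1.    ]] [321.0866 196.3776]
```

View pics/w5c.png

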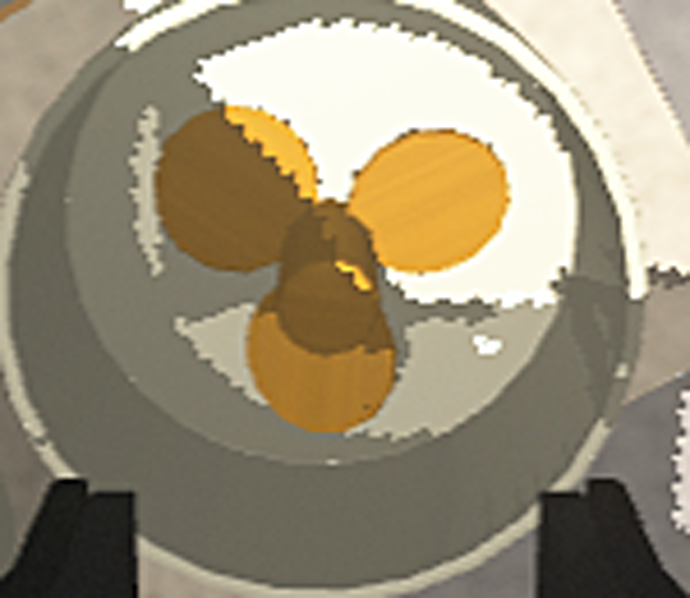

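The boss top is at crop (328,306), i.e. pixel (321.2,196.4), which matches the 66 mm prediction (321.1,196.4). The height is confirmed from two views.

```bash
python3 -m jog '[{"rot":[0,0,0],"travel":[0.1,0,0],"jaw":0},{"rot":[0,0,0],"travel":[0.1,0,0],"jaw":0},{"rot":[0,0,0],"travel":[0.1,0,0],"jaw":0},{"rot":[0,0,0],"travel":[0.06,0,0],"jaw":0},{"rot":[0,0,0],"travel":[0,0,0],"jaw":0},{"rot":[0,0,0],"travel":[0,0,0],"jaw":0},{"rot":[0,0,0],"travel":[0,0,0],"jaw":0}]' 30
python3 - <<'E'
from h import *
plan([.6052,.2615,.039])
E
```

```text
time: 8.35
position: [0.6083, 0.2616, 0.0538]
tool_rot: [0.276, 1.55, -0.272]
ft_force: [0.5, 0.1, 0.2]
grip_width: 0.502
travel units [ 0.0492 -0.0039 -0.0097] mm [14.7647 -1.1802 -2.9131]
```

```bash
python3 -m jog '[{"rot":[0,0,0],"travel":[0.025,-0.004,-0.01],"jaw":0},{"rot":[0,0,0],"travel":[0.022,0,0],"jaw":0},{"rot":[0,0,0],"travel":[0,0,0],"jaw":0},{"rot":[0,0,0],"travel":[0,0,0],"jaw":1},{"rot":[0,0,0],"travel":[0,0,0],"jaw":1},{"rot":[0,0,0],"travel":[0,0,0],"jaw":1},{"rot":[0,0,0],"travel":[0,0,0],"jaw":1},{"rot":[0,0,0],"travel":[0,0,0],"jaw":1}]' 30
```

```text
time: 9.15
position: [0.6034, 0.2611, 0.0374]
tool_rot: [0.274, 1.553, -0.273]
ft_force: [-0.0, -0.2, 0.3]
grip_width: 0.196
```

```bash
python3 -m jog '[{"rot":[0,0,0],"travel":[0,0,0],"jaw":1},{"rot":[0,0,0],"travel":[-0.03,0,0],"jaw":1},{"rot":[0,0,0],"travel":[-0.08,0,0],"jaw":1},{"rot":[0,0,0],"travel":[-0.12,0,0],"jaw":1},{"rot":[0,0,0],"travel":[-0.12,0,0],"jaw":1},{"rot":[0,0,0],"travel":[-0.08,0,0],"jaw":1},{"rot":[0,0,0],"travel":[-0.03,0,0],"jaw":1},{"rot":[0,0,0],"travel":[0,0,0],"jaw":1}]'
python3 - <<'E'
from h import *
T=snap("wrist","pics/w6.png");snap("scene","pics/s6.png")
a=np.arctan2(-.0755,.268);ex=np.array([np.cos(a),np.sin(a)]);c=np.array([.528,-.288])
print(a,c-.085*ex); plan([*(c-.08*ex),.18])
crop("pics/s6.png","pics/s6c.png",300,60,160,160,4)
E
```

```text
time: 9.95
position: [0.6038, 0.2612, 0.1767]
tool_rot: [0.275, 1.551, -0.272]
ft_force: [-0.3, 0.9, -1.9]
grip_width: 0.195
-0.27459962655599024 [ 0.4462 -0.265 ]
travel units [-0.0184 -1.8233  0.1264] mm [  -5.5312 -546.9802   37.9185]
```

View pics/w6.png

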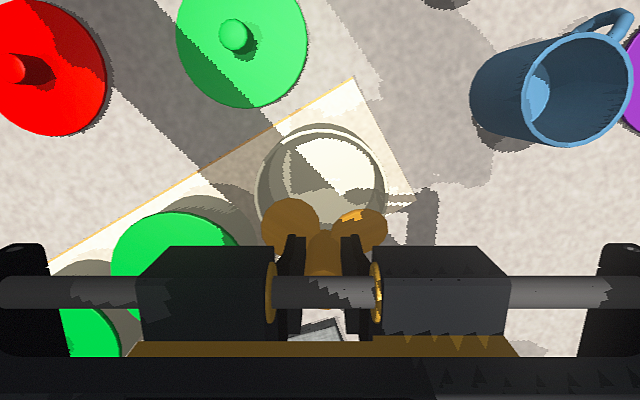

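View pics/s6c.png

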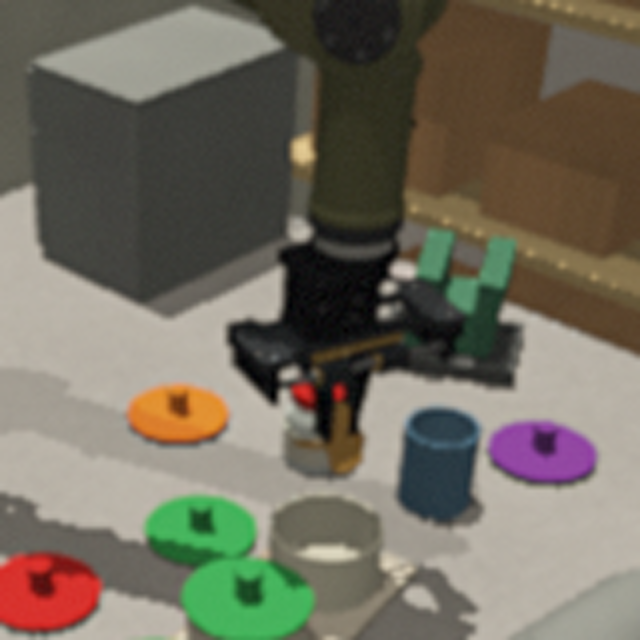

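Propeller is held upright and clear of the tub. Carrying it across.

```bash
python3 -m jog '[{"rot":[0,0,0],"travel":[0,-0.06,0.004],"jaw":1},{"rot":[0,0,0],"travel":[0,-0.12,0.008],"jaw":1},{"rot":[0,0,0],"travel":[0,-0.14,0.01],"jaw":1},{"rot":[0,0,0],"travel":[0,-0.14,0.01],"jaw":1},{"rot":[0,0,0],"travel":[0,-0.14,0.01],"jaw":1},{"rot":[0,0,0],"travel":[0,-0.14,0.01],"jaw":1},{"rot":[0,0,0],"travel":[0,-0.14,0.01],"jaw":1},{"rot":[0,0,0],"travel":[0,-0.14,0.01],"jaw":1}]'
python3 -m jog '[{"rot":[0,0,0],"travel":[0,-0.14,0.01],"jaw":1},{"rot":[0,0,0],"travel":[0,-0.14,0.01],"jaw":1},{"rot":[0,0,0],"travel":[0,-0.14,0.01],"jaw":1},{"rot":[0,0,0],"travel":[0,-0.14,0.01],"jaw":1},{"rot":[0,0,0],"travel":[0,-0.12,0.008],"jaw":1},{"rot":[-0.86,0,0],"travel":[0,-0.08,0.006],"jaw":1},{"rot":[0,0,0],"travel":[0,0,0],"jaw":1},{"rot":[0,0,0],"travel":[0,0,0],"jaw":1}]'
python3 - <<'E'
from h import *
T=snap("wrist","pics/w7.png");np.save("T7.npy",T);snap("top","pics/t7.png");print(T)
crop("pics/t7.png","pics/t7c.png",360,150,100,120,5)
E
```

```text
time: 10.85
position: [0.5169, -0.0355, 0.1731]
tool_rot: [0.273, 1.557, -0.274]
ft_force: [1.1, 0.4, -1.7]
grip_width: 0.195
time: 11.65
position: [0.4552, -0.2534, 0.1736]
tool_rot: [0.217, 1.563, -0.216]
ft_force: [0.7, 0.6, -2.0]
grip_width: 0.198
[[-0.0026  0.2722  0.9622  0.4552]
 [ 0.0012  0.9622 -0.2722 -0.2534]
 [-1.      0.0004 -0.0029  0.1736]
 [ 0.      0.      0.      1.    ]]
```

View pics/w7.png

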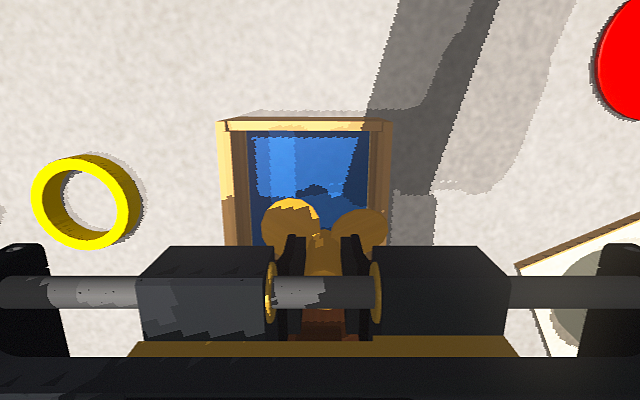

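View pics/t7c.png

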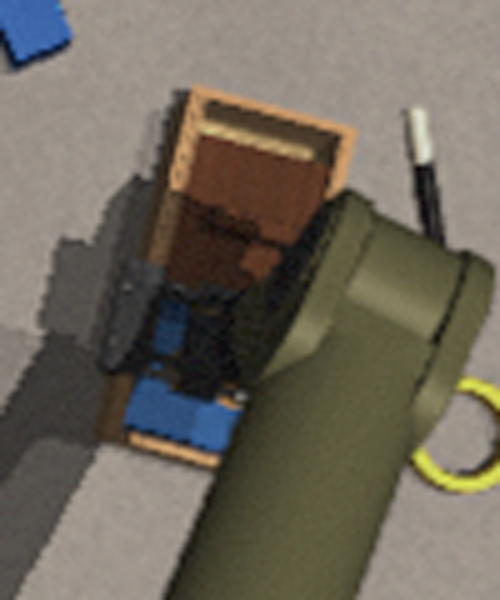

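The case stands square in the wrist view, its near wall at row ~122 from column 217 to 392, with the propeller in front. I'll enlarge the near corners to refine the case pose.

Run:
```python
from h import *
crop("pics/w7.png","pics/w7c.png",205,100,200,150,4)
```

```text
(no output)
```

View pics/w7c.png

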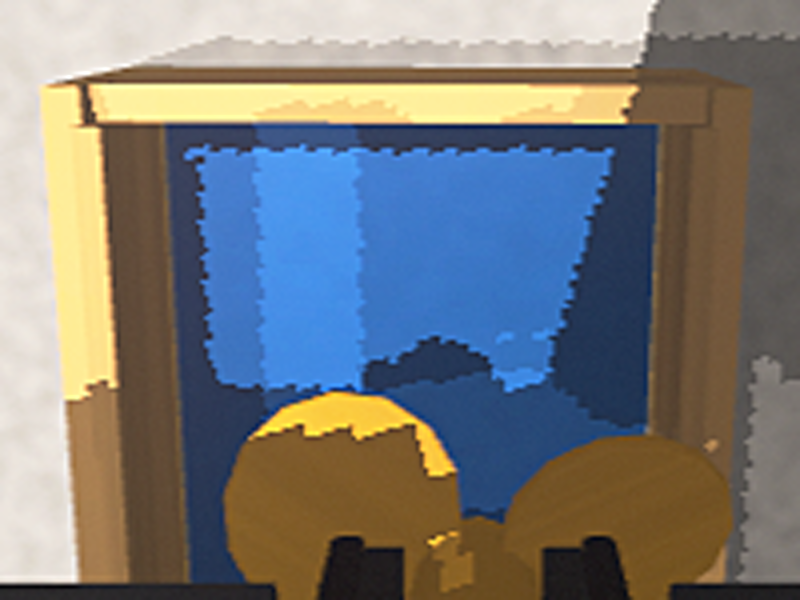

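Run:
```python
from h import *
T=np.load("T7.npy");q=lambda u,v:(u/4+205-.4,v/4+100-.4)
for z in(.074,.077):
    R_=onz("wrist",q(42,86),z,T);L=onz("wrist",q(750,88),z,T);print(R_,L,np.linalg.norm(L-R_),(L+R_)/2,"yaw",np.arctan2(-(L-R_)[0],(L-R_)[1]))
# axis ends further along edges
Rf=onz("wrist",q(75,580),.074,T);print(Rf, np.arctan2((Rf-onz("wrist",q(42,86),.074,T))[1],(Rf-onz("wrist",q(42,86),.074,T))[0]))
for n,p in (("NL",(572,369)),("NR",(698,401)),("FL",(640,104)),("FR",(763,136))): print(n,onz("top",(p[0]/3.8+229.6,p[1]/3.8+139.6),.072))
```

```text
[ 0.3767 -0.3124  0.074 ] [ 0.412  -0.1884  0.074 ] 0.12897164868921504 [ 0.3944 -0.2504  0.074 ] yaw -0.2777819981566468
[ 0.3768 -0.3115  0.077 ] [ 0.4117 -0.1889  0.077 ] 0.12749328617586378 [ 0.3942 -0.2502  0.077 ] yaw -0.27778199815664695
[ 0.4698 -0.3402  0.074 ] -0.29045995026798915
NL [ 0.4108 -0.1862  0.072 ]
NR [ 0.3784 -0.3098  0.072 ]
FL [ 0.6791 -0.264   0.072 ]
FR [ 0.6449 -0.3876  0.072 ]
```

```bash
python3 - <<'E'
from h import *
plan([.4492,-.2660,.0285])
E
python3 -m jog '[{"rot":[0,0,0],"travel":[0,-0.035,-0.008],"jaw":1},{"rot":[0,0,0],"travel":[0,0,0],"jaw":1},{"rot":[0,0,0],"travel":[0,0,0],"jaw":1},{"rot":[0,0,0],"travel":[0,0,0],"jaw":1}]'
python3 - <<'E'
from h import *
plan([.4492,-.2660,.0285])
E
```

```text
travel units [ 0.4852 -0.051  -0.0089] mm [145.5452 -15.3045  -2.6822]
time: 12.15
position: [0.4512, -0.2629, 0.1752]
tool_rot: [0.215, 1.56, -0.214]
ft_force: [0.4, 0.3, -2.0]
grip_width: 0.195
travel units [ 0.489  -0.012  -0.0038] mm [146.7027  -3.5853  -1.1393]
```

```bash
python3 -m jog '[{"rot":[0,0,0],"travel":[0.06,-0.012,-0.004],"jaw":1},{"rot":[0,0,0],"travel":[0.1,0,0],"jaw":1},{"rot":[0,0,0],"travel":[0.1,0,0],"jaw":1},{"rot":[0,0,0],"travel":[0.08,0,0],"jaw":1},{"rot":[0,0,0],"travel":[0.05,0,0],"jaw":1},{"rot":[0,0,0],"travel":[0,0,0],"jaw":1},{"rot":[0,0,0],"travel":[0,0,0],"jaw":1}]'
python3 - <<'E'
from h import *
plan([.4492,-.2660,.0285])
E
```

```text
time: 12.85
position: [0.4495, -0.2666, 0.0588]
tool_rot: [0.214, 1.559, -0.215]
ft_force: [0.5, -0.3, -0.9]
grip_width: 0.194
travel units [ 0.101   0.0017 -0.0015] mm [30.3016  0.5158 -0.4446]
```

```bash
python3 -m jog '[{"rot":[0,0,0],"travel":[0.04,0,0],"jaw":1},{"rot":[0,0,0],"travel":[0.03,0,0],"jaw":1},{"rot":[0,0,0],"travel":[0.02,0,0],"jaw":1},{"rot":[0,0,0],"travel":[0,0,0],"jaw":1},{"rot":[0,0,0],"travel":[0,0,0],"jaw":1}]'
```

```text
time: 13.35
position: [0.4488, -0.2664, 0.0311]
tool_rot: [0.215, 1.56, -0.215]
ft_force: [-0.8, 0.4, -1.8]
grip_width: 0.201
```

```bash
python3 -m jog '[{"rot":[0,0,0],"travel":[0.008,0,0],"jaw":1},{"rot":[0,0,0],"travel":[0,0,0],"jaw":1},{"rot":[0,0,0],"travel":[0.004,0,0],"jaw":1},{"rot":[0,0,0],"travel":[0,0,0],"jaw":1},{"rot":[0,0,0],"travel":[0,0,0],"jaw":1}]'
```

```text
time: 13.85
position: [0.4489, -0.2664, 0.0276]
tool_rot: [0.215, 1.56, -0.215]
ft_force: [0.3, 0.4, -1.0]
grip_width: 0.198
```

```bash
python3 -m jog '[{"rot":[0,0,0],"travel":[0.003,0,0],"jaw":1},{"rot":[0,0,0],"travel":[0,0,0],"jaw":1},{"rot":[0,0,0],"travel":[0.003,0,0],"jaw":1},{"rot":[0,0,0],"travel":[0,0,0],"jaw":1},{"rot":[0,0,0],"travel":[0,0,0],"jaw":1}]'
```

```text
time: 14.35
position: [0.4494, -0.2665, 0.0272]
tool_rot: [0.215, 1.559, -0.214]
ft_force: [-3.7, 1.5, 11.3]
grip_width: 0.198
```

Contact: the force rose to +11 N. Releasing and lifting.

```bash
python3 -m jog '[{"rot":[0,0,0],"travel":[-0.003,0,0],"jaw":0.2},{"rot":[0,0,0],"travel":[0,0,0],"jaw":0},{"rot":[0,0,0],"travel":[0,0,0],"jaw":0},{"rot":[0,0,0],"travel":[0,0,0],"jaw":0},{"rot":[0,0,0],"travel":[-0.08,0,0],"jaw":0},{"rot":[0,0,0],"travel":[-0.14,0,0],"jaw":0},{"rot":[0,0,0],"travel":[-0.14,0,0],"jaw":0},{"rot":[0,0,0],"travel":[-0.14,0,0],"jaw":0}]'
python3 - <<'E'
from h import *
plan([.53,-.29,.2])
E
```

```text
time: 15.15
position: [0.4485, -0.2663, 0.178]
tool_rot: [0.215, 1.561, -0.215]
ft_force: [1.2, -0.3, -0.4]
grip_width: 0.5
travel units [-0.0736 -0.0024  0.2829] mm [-22.0814  -0.7181  84.873 ]
```

```bash
python3 -m jog '[{"rot":[0,0,0],"travel":[-0.06,0,0.13],"jaw":0},{"rot":[0,0,0],"travel":[-0.06,0,0.13],"jaw":0},{"rot":[0,0,0],"travel":[-0.06,0,0.13],"jaw":0},{"rot":[0,0,0],"travel":[-0.02,0,0.13],"jaw":0},{"rot":[0,0,0],"travel":[0,0,0],"jaw":0},{"rot":[0,0,0],"travel":[0,0,0],"jaw":0},{"rot":[0,0,0],"travel":[0,0,0],"jaw":0}]'
python3 - <<'E'
from h import *
T=snap("wrist","pics/w8.png");np.save("T8.npy",T);print(T)
E
```

```text
time: 15.85
position: [0.5978, -0.3088, 0.2362]
tool_rot: [0.216, 1.561, -0.216]
ft_force: [0.1, -0.6, 0.4]
grip_width: 0.501
[[-0.0013  0.2714  0.9625  0.5978]
 [ 0.0004  0.9625 -0.2714 -0.3088]
 [-1.      0.0001 -0.0014  0.2362]
 [ 0.      0.      0.      1.    ]]
```

View pics/w8.png

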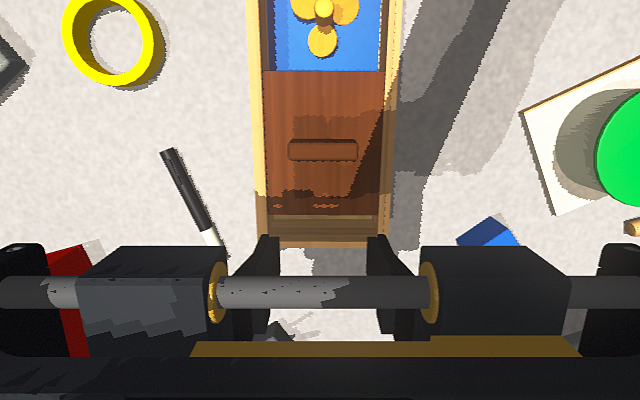

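Run:
```python
from h import *
crop("pics/w8.png","pics/w8c.png",250,0,150,170,4)
```

```text
(no output)
```

View pics/w8c.png

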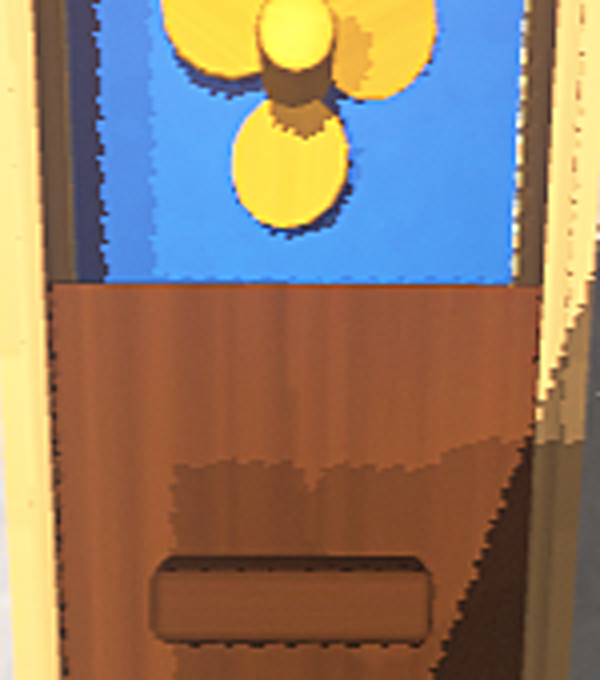

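The pull's top face spans crop (152..430, 572..640), centre pixel (322.6,151.1). The cover edge is at row 71 and the boss top at (323.9,8).

Run:
```python
from h import *
T=np.load("T8.npy")
p=onz("wrist",(322.6,151.1),.103,T);b=onz("wrist",(323.6,8),.056,T);e=onz("wrist",(295/4+249.6,285/4-.4),.073,T)
pt,er=tri(ray("wrist",(322.6,151.1),T),ray("top",(685/3.8+229.6,202/3.8+139.6)));print("tri",pt,er)
a=-.277;ex=np.array([np.cos(a),np.sin(a)]);ey=np.array([-ex[1],ex[0]]);c=np.array([.3944,-.2504])+.14*ex
for n,q in(("pull",p),("boss",b),("edge",e)): print(n,q,"case",(q[:2]-c)@ex,(q[:2]-c)@ey)
print("case",c,"closed grip",c-.0685*ex)
plan([*p[:2],.2])
```

```text
tri [ 0.5705 -0.2998  0.0964] [np.float64(0.003138539098849312), np.float64(0.0031385390988492093)]
pull [ 0.5664 -0.2998  0.103 ] case 0.038992421266674925 -0.0005134698134952632
boss [ 0.4523 -0.2669  0.056 ] case -0.07984577225240462 -1.0418658214234738e-05
edge [ 0.5033 -0.2814  0.073 ] case -0.026720365321468313 -7.209201660038096e-05
case [ 0.5291 -0.2887] closed grip [ 0.4632 -0.27  ]
travel units [ 0.1221  0.0002 -0.1085] mm [ 36.617    0.0738 -32.5367]
```

Current TCP is ~24 mm beyond the pull's far face. I'll close the fingers partly, descend behind the pull and push the cover shut.

```bash
python3 -m jog '[{"rot":[0,0,0],"travel":[0.12,0,0.01],"jaw":0.7},{"rot":[0,0,0],"travel":[0.12,0,0],"jaw":0.7},{"rot":[0,0,0],"travel":[0.12,0,0],"jaw":0.7},{"rot":[0,0,0],"travel":[0.1,0,0],"jaw":0.7},{"rot":[0,0,0],"travel":[0.035,0,0],"jaw":0.7},{"rot":[0,0,0],"travel":[0,0,0],"jaw":0.7},{"rot":[0,0,0],"travel":[0,0,0],"jaw":0.7}]'
python3 - <<'E'
from h import *
plan([.5291,-.2887,.086]);T=snap("wrist","pics/w9.png")
E
```

```text
time: 16.6
position: [0.6026, -0.3099, 0.0902]
tool_rot: [0.215, 1.557, -0.215]
ft_force: [-0.5, -0.3, -0.5]
grip_width: 0.154
travel units [ 0.0132  0.0018 -0.2551] mm [  3.9697   0.5445 -76.5289]
```

View pics/w9.png

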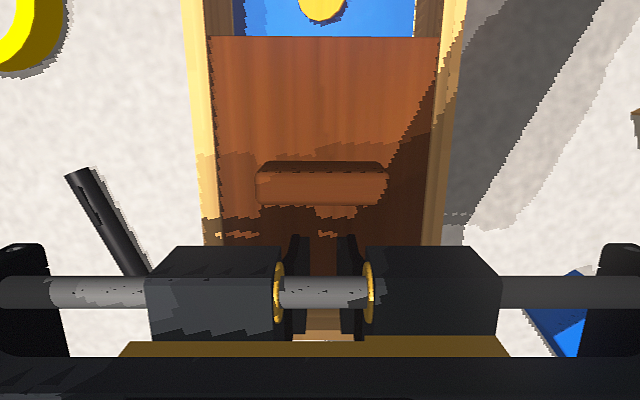

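```bash
python3 -m jog '[{"rot":[0,0,0],"travel":[0.013,0.002,-0.03],"jaw":0.7},{"rot":[0,0,0],"travel":[0,0,-0.03],"jaw":0.7},{"rot":[0,0,0],"travel":[0,0,-0.04],"jaw":0.7},{"rot":[0,0,0],"travel":[0,0,-0.05],"jaw":0.7},{"rot":[0,0,0],"travel":[0,0,-0.05],"jaw":0.7},{"rot":[0,0,0],"travel":[0,0,-0.05],"jaw":0.7},{"rot":[0,0,0],"travel":[0,0,-0.05],"jaw":0.7},{"rot":[0,0,0],"travel":[0,0,0],"jaw":0.7}]'
python3 - <<'E'
from h import *
s=ctrl.get_state();p=np.array(s["position"]);a=-.277;ex=np.array([np.cos(a),np.sin(a)]);print((p[:2]-[.5291,-.2887])@ex, s["ft_force"])
plan([.481,-.275,.086]);T=snap("wrist","pics/w10.png")
E
```

```text
time: 17.45
position: [0.5138, -0.2841, 0.0848]
tool_rot: [0.217, 1.56, -0.215]
ft_force: [-0.0, -0.1, -0.3]
grip_width: 0.154
-0.01598007421831097 [-0.0005 -0.1198 -0.3122]
travel units [-0.0039 -0.0005 -0.1134] mm [ -1.1581  -0.1551 -34.0332]
```

View pics/w10.png

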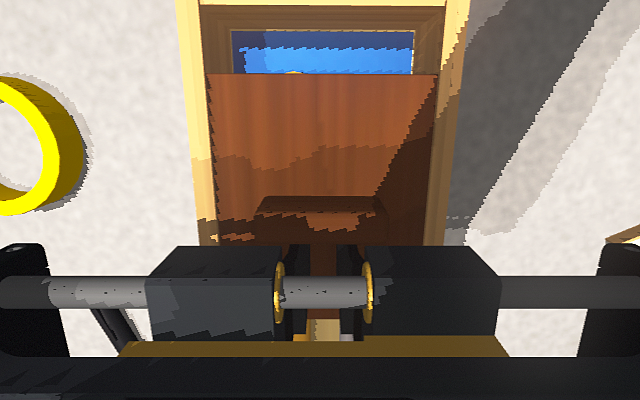

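The cover is following, with its edge now at row 73 and some compartment still showing. I'll push on to the stop in small steps.

```bash
python3 -m jog '[{"rot":[0,0,0],"travel":[0,0,-0.03],"jaw":0.7},{"rot":[0,0,0],"travel":[0,0,-0.03],"jaw":0.7},{"rot":[0,0,0],"travel":[0,0,-0.02],"jaw":0.7},{"rot":[0,0,0],"travel":[0,0,-0.015],"jaw":0.7},{"rot":[0,0,0],"travel":[0,0,-0.01],"jaw":0.7},{"rot":[0,0,0],"travel":[0,0,0],"jaw":0.7}]'
python3 -m jog '[{"rot":[0,0,0],"travel":[0,0,-0.01],"jaw":0.7},{"rot":[0,0,0],"travel":[0,0,0],"jaw":0.7},{"rot":[0,0,0],"travel":[0,0,0],"jaw":0.7}]'
```

```text
time: 18.1
position: [0.4845, -0.2759, 0.0842]
tool_rot: [0.215, 1.561, -0.215]
ft_force: [0.2, -0.8, 0.8]
grip_width: 0.151
time: 18.4
position: [0.4835, -0.2756, 0.0842]
tool_rot: [0.214, 1.557, -0.216]
ft_force: [5.3, -1.1, -2.0]
grip_width: 0.149
```

```bash
python3 -m jog '[{"rot":[0,0,0],"travel":[0,0,-0.01],"jaw":0.7},{"rot":[0,0,0],"travel":[0,0,0],"jaw":0.7},{"rot":[0,0,0],"travel":[0,0,0],"jaw":0.7}]'
python3 -m jog '[{"rot":[0,0,0],"travel":[0,0,-0.01],"jaw":0.7},{"rot":[0,0,0],"travel":[0,0,0],"jaw":0.7},{"rot":[0,0,0],"travel":[0,0,0],"jaw":0.7}]'
```

```text
time: 18.7
position: [0.4835, -0.2756, 0.0845]
tool_rot: [0.211, 1.551, -0.217]
ft_force: [12.2, -3.6, -8.4]
grip_width: 0.152
time: 19.0
position: [0.4834, -0.2756, 0.0848]
tool_rot: [0.209, 1.546, -0.218]
ft_force: [18.9, -7.0, -15.3]
grip_width: 0.151
```

The force rises to 19 N with no movement, so the cover is at its stop. Backing off, lifting and checking.

```bash
python3 -m jog '[{"rot":[0,0,0],"travel":[0,0,0.03],"jaw":0.7},{"rot":[0,0,0],"travel":[0,0,0.04],"jaw":0.7},{"rot":[0,0,0],"travel":[0,0,0.03],"jaw":0.7},{"rot":[0,0,0],"travel":[-0.1,0,0.05],"jaw":0.7},{"rot":[0,0,0],"travel":[-0.14,0,0.05],"jaw":0.7},{"rot":[0,0,0],"travel":[-0.14,0,0.05],"jaw":0.7},{"rot":[0,0,0],"travel":[0,0,0],"jaw":0.7},{"rot":[0,0,0],"travel":[0,0,0],"jaw":0.7}]'
python3 - <<'E'
from h import *
T=snap("wrist","pics/w11.png");np.save("T11.npy",T);snap("scene","pics/s11.png");snap("top","pics/t11.png");print(T)
crop("pics/s11.png","pics/s11c.png",180,110,270,200,2.9)
E
```

```text
time: 19.8
position: [0.5491, -0.2943, 0.1987]
tool_rot: [0.215, 1.56, -0.215]
ft_force: [-0.6, 0.1, -0.2]
grip_width: 0.149
[[ 0.0004  0.2705  0.9627  0.5491]
 [-0.0005  0.9627 -0.2705 -0.2943]
 [-1.     -0.0004  0.0006  0.1987]
 [ 0.      0.      0.      1.    ]]
```

View pics/w11.png

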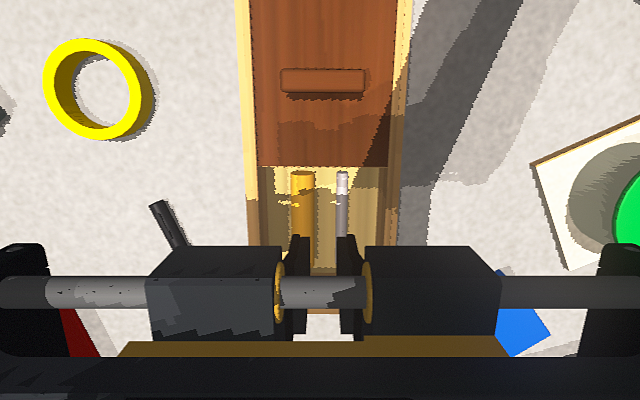

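View pics/s11c.png

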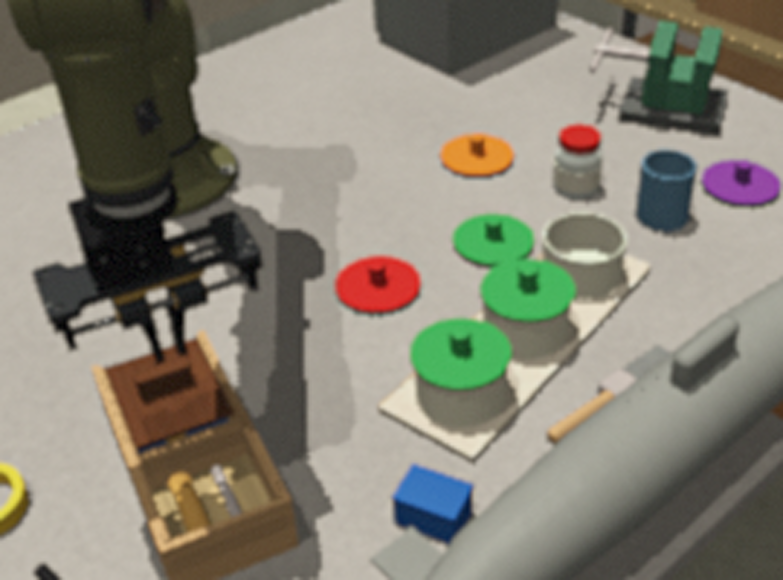

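The cover spans the near half, with its far edge at row ~165 and the pull's top face centred at about (323,78). Lid 1 is flat on the bench and the other two tubs are shut. A numeric check follows.

Run:
```python
from h import *
T=np.load("T11.npy");a=-.277;ex=np.array([np.cos(a),np.sin(a)]);c=np.array([.5291,-.2887])
for n,uv,z in(("pull",(323,81),.103),("edge",(322,165.5),.073)):
    q=onz("wrist",uv,z,T);print(n,q,(q[:2]-c)@ex)
crop("pics/w11.png","pics/w11c.png",230,0,190,190,3.1)
crop("pics/t11.png","pics/t11c.png",160,130,300,150,2.6)
```

```text
pull [ 0.4657 -0.2704  0.103 ] -0.06597301245942634
edge [ 0.5283 -0.2888  0.073 ] -0.0007531671100272081
```

View pics/w11c.png

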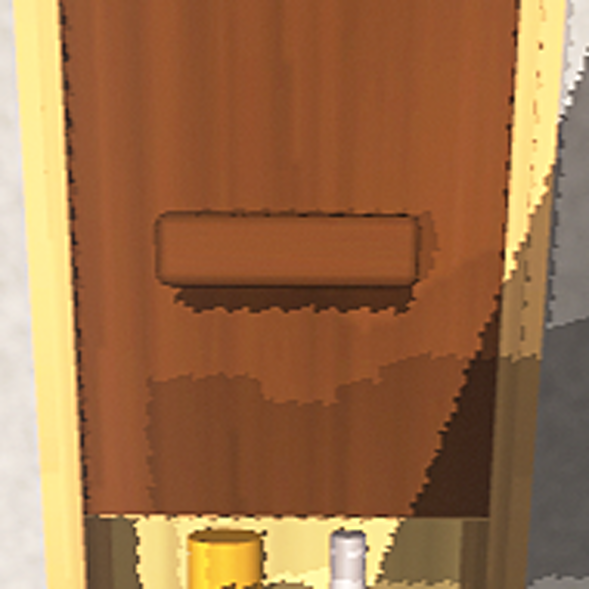

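View pics/t11c.png

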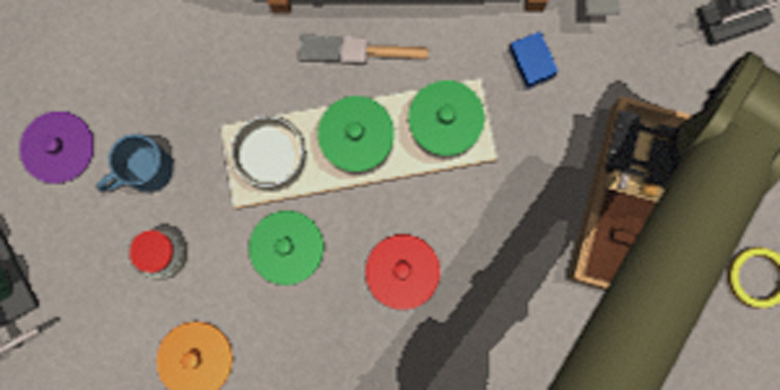

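```bash
python3 -c "
from bench import ctrl
print(ctrl.get_state()['ft_force']);print(ctrl.close_job())"
```

```text
[0.13573714 0.10898755 0.8520593 ]
the job is handed in; nothing more can be done
None
```

The job is handed in at about 20 s on the robot's clock, well under the 72 s limit. No verdict was reported, so the checks below are mine.

- **Finding the propeller:** I took the green lid off tub 1 and laid it flat on the bench in front of it. The propeller was in that tub, so tubs 2 and 3 stayed shut.
- **Placing it:** I gripped the propeller by its boss and lowered it into the blue-lined compartment until I felt contact (11 N). After release it stood boss up, measured at x of about -80 mm and y of about 0 in the case frame.
- **Closing the cover:** I pushed the cover by its pull to a hard stop; the force rose to about 19 N with no further movement.

**Last checks:**
- The cover measured within about 1 to 3 mm of fully shut. The two readings, from the pull and from the far edge, differed by about 1.3 mm.
- In the last pictures lid 1 lies flat, the other lids are on their tubs, and the bystanders I could see show no movement.
- The gripper was clear of everything, about 0.2 m above the bench.
- With the cover shut I could not see the propeller again, so its position is from the look just before closing.

Early top and scene camera estimates of the knob and pull heights were about 7 mm off the text's values. I used the text heights there, and they fitted both the grasp and the wrist views. The boss height matched from two wrist views.

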